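# Aim the bench magnifier at the ball catch

### The job

Set up the bench magnifier for inspecting the brass ball catch: swivel the lens head round (its red knob is the handle) so that it faces the ball catch (not the chrome hinge) and tip it forward over the catch to 45 degrees from upright. Leave the catch where it lies and let go of the magnifier.

Things in the scene. Friction and masses are not known exactly. Their poses are not given: they have to be found in the camera images.
- pivot (a point): Centre of the magnifier's tilt hinge between the aluminium fork's cheeks, 70 mm above the bench on the vertical swivel axis. The fork and these axes turn on the fixed iron base (120 mm disc, 20 mm high): x is level, the way the lens faces (red mark on the turntable), y along the hinge, z up. Swivel friction 0.15 N m, stays put. Tip the head first: upright, the knob has no leverage.
- tilt (a joint): Tilt of the lens head, rad: 0 upright, positive leans the top forward, to the side the lens faces (pivot x); range -0.6 to 1.4, starts near upright. The head is a round lens in a black frame 112 mm across, 12 mm thick, centred 75 mm from the hinge. Hinge friction 0.45 N m (3 N at the knob); stays where it is left.
- knob (a point): Centre of the red ball knob, 26 mm diameter, on an 8 mm stalk at the rim of the lens head opposite the hinge: 160 mm from the pivot point, 29 mm beyond the frame's outer edge, straight above the pivot at tilt 0. Pinch it from above with the fingers closing along the hinge (pivot y); it may turn between them.
- catch: Brass double ball catch with two steel balls, 60 x 18 x 16 mm, lying loose on the bench 140 to 185 mm from the swivel axis, on one side in front of the magnifier; a flat chrome lift-off hinge (62 x 60 mm) lies on the other side. Origin at the centre of its underside.

How it is judged (in metres and radians):
At the end, for the whole second after the job is handed in: The lens faces the ball catch (the middle of the catch is within 32 mm, about 10 degrees, of the vertical plane through the pivot's x axis, on the positive side), the head leans forward 45 degrees within 11.5 degrees (0.585 to 0.985 rad) and is at rest, and the catch is within 15 mm of where it lay (x of catch in the frame of pivot above 0.05 m and y of catch in the frame of pivot between -0.032 and 0.032 m and value of joint tilt between 0.585 and 0.985 rad and velocity of joint tilt between -0.05 and 0.05 rad/s and distance of catch from where it was at the start of the episode below 0.015 m); the robot touches nothing.
It fails at once if the ball catch is pushed away from where it lay (distance of catch from where it was at the start of the episode above 0.03 m).
It also fails if it takes over 32 s, if anything falls off the work surface, if the arm or the gripper's body presses on something with over 40 N, if the wrist force passes 120 N, or if a joint passes its speed limit or range.

### The arm

A 6-joint arm with a two-finger parallel gripper is mounted at the origin on the work surface. World frame = base frame: x ahead of the robot, y to its left, z up, the work surface at z = 0. Lengths are in mm, angles in rad, forces in N, time in s.
With the tool pointing down it reaches from about 300 to 775 mm from the base axis. Payload 14.6 kg.
Tool frame: the origin (TCP) lies between the finger pads; the fingertips stand 25 mm ahead of it and the grasp point (between the pads) lies 6 mm ahead of it; z points along the fingers, y is the line along which they close (so a half turn about z gives the same grasp; the last joint's range is limited). The gripper opens to 94 mm and grips with 3 to 60 N. Pads are 16 mm wide; open, the fingers measure 119 mm over their backs; the gripper's body (75 mm by 177 mm) begins 78 mm behind the grasp point.
Start: joints at [-0.067, 0.3, 1.521, -0, 1.321, -0.067], TCP at [549.99, -0.002, 230.446] pointing down, gripper open.
Joint ranges: [-3.03, 3.03], [-0.79, 2.21], [0.23, 2.52], [-1.04, 4.18], [0, 3.07], [-2.55, 2.55]. Speed limits (rad/s): [2.22, 2.22, 2.57, 3.14, 3.14, 3.14].

### API

Orientations are given as [roll, pitch, yaw] about the fixed x, y, z axes, in that order (R = Rz(yaw) Ry(pitch) Rx(roll)).
In Python, from cell import manip gives the robot as it stands. The module is installed in compiled form; this text tells all that it offers.
- The arm moves only by the tool step_arm, never from a script. Its argument "series" is one flat list of numbers, 5 for each row, row after row: the shift along the world's x, y, z in mm, then the turn about the world's z in rad, then the closure, from 0 (fully open) to 1 (shut). In form: [dx, dy, dz, spin, jaw, dx, dy, dz, spin, jaw, ...]. A call has 1 to 20 rows; each row shifts and turns the commanded pose from where the row before left it; what a row does not reach is not made up. A row lasts 1/8 s, in which the tool goes at most 62.5 mm and 10.7 degrees, less where a joint would pass 70% of its speed; a pose out of reach is approached as far as the arm can. A call is refused whole if a number of a shift passes 62.5 or a number of a turn 0.188, either way. A call with a gripper value outside its range is refused whole. The fingers move at their own pace and stop on an object; "squeeze" is the grip in N (left out, the last holds). Time passes only in rows, so rows that do not move let the fingers close. It gives the time, the measured TCP pose, the force, the opening and the grip force at its end, in the units of the state.
- manip.read_state(): the state, without advancing time (a new reading comes with each control period).
- manip.camera(name): name is "scene" or "side" or "wrist"; returns (picture, depth): 400x640x3 uint8, blue, green, red; 400x640 float32, mm along the optical axis (not along the pixel's ray), 0 where there is no reading.
- manip.camera_info(name): a dict with "fovy" (degrees; the focal length in pixels is half the picture's height over the tangent of half this angle, whatever the lens; pixels are square), "cx", "cy" (the principal point, pixels), "eye" and "orientation" of the camera in the world. Camera axes: x right, y down, z forward; pixel columns grow to the right and rows downward; lengths in mm; the calibration is good to about 2 mm. The wrist camera is an equidistant fisheye: a pixel r from the principal point sees the ray r / f radians off the axis. A picture is of the moment at which its call begins: read the wrist's pose just before it. camera_info takes no time and is no camera call; for the wrist camera it gives the pose at the moment of the call.
- manip.sign_off(): hands the job in; it is judged then, once.
The state is a dict: "clock": time; "joints": joint angles; "qd": joint speeds; "effort": joint torques, N m; "eef_pos": TCP position; "eef_rot": TCP orientation; "wrist_force": force on the tool from outside, world axes, zero at the start; "moment": the same for the moment, N m; "finger_gap": finger opening in mm; "finger_force": force on a finger pad.
Only numpy, scipy, OpenCV 4.12 (cv2) and the standard library are available. Lean on these libraries where they do the work, as an engineer would, in place of code of your own. Each camera call takes 0.05 s, during which the arm holds its last target. There are 200 camera calls.

## Working session

There is one attempt and no reset: what is moved stays moved. The work goes in short steps, Python scripts to look and compute and a tool call to move; the robot and the scene stay as the last step left them, time stands still between calls to the robot, and variables do not carry over. Pictures are saved under pics/ and viewed, at most 10 in all, crops included, and the job is handed in when it is done.

Besides the shell and the picture viewer there is one more tool, called after "Emit:" in YAML: its name, and indented under it one key for each argument. step_arm: Moves the arm, as the interface text tells. Its arguments: {"type":"object","properties":{"series":{"type":"array"},"squeeze":{"type":"number"}},"required":["series"]}

```bash
mkdir -p pics; cat > h.py <<'E'
import numpy as np, cv2
from cell import manip
from scipy.spatial.transform import Rotation as R
def shot(n,f):
    i=manip.camera_info(n); p,d=manip.camera(n); cv2.imwrite(f'pics/{f}.png',p); np.save(f'pics/{f}.npy',d); return i,p,d
def rot(i):
    o=np.array(i['orientation'],float)
    return o if o.shape==(3,3) else R.from_euler('xyz',o).as_matrix()
def w(i,d,u,v,z=None,r=1):
    f=200/np.tan(np.radians(i['fovy'])/2)
    if z is None:
        q=d[v-r:v+r+1,u-r:u+r+1]; z=np.median(q[q>0])
    c=np.array([(u-i['cx'])/f*z,(v-i['cy'])/f*z,z]); return rot(i)@c+np.array(i['eye'])
E
python3 - <<'E'
from h import *
print(manip.read_state())
for n in('scene','side'):
    i,p,d=shot(n,n+'0'); print(i)
E
```

```text
{'clock': 0.0, 'joints': array([-6.66028921e-02,  3.00464812e-01,  1.52158397e+00, -1.46537723e-05,
        1.32069573e+00, -6.66201948e-02]), 'qd': array([ 6.57527680e-04,  9.16609340e-05, -1.48691531e-03, -1.01989448e-03,
        2.27390825e-03,  5.17775715e-04]), 'effort': array([-1.53750298e-03, -5.31805658e+01, -3.52735734e+01,  7.07558286e-02,
        2.43994006e-02, -4.79655944e-05]), 'eef_pos': array([5.49765366e+02, 7.63110913e-03, 2.29888539e+02]), 'eef_rot': array([-3.14044240e+00, -6.25184089e-05,  1.57081723e+00]), 'wrist_force': array([ 0.00371143, -0.31066623,  0.05488476]), 'moment': array([-0.01602658,  0.01566692,  0.05900113]), 'finger_force': 0.0, 'finger_gap': 94.05731797410719}
{'fovy': 45.13498152172078, 'cx': 315.30625104230535, 'cy': 196.38316423332708, 'eye': array([1015.56359665,   15.23125001,  744.23131866]), 'orientation': array([-2.50228494, -0.0056624 ,  1.55277343])}
{'fovy': 57.309051024621624, 'cx': 320.3801483045225, 'cy': 199.54411024894475, 'eye': array([458.69107712, 557.028037  , 537.22370428]), 'orientation': array([-2.18294347,  0.01179105, -2.93367887])}
```

View pics/scene0.png

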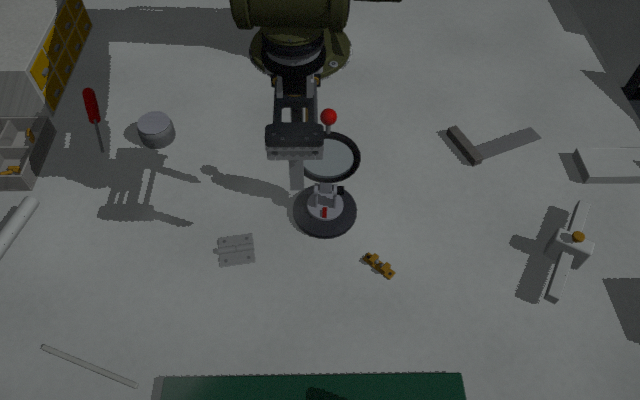

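View pics/side0.png

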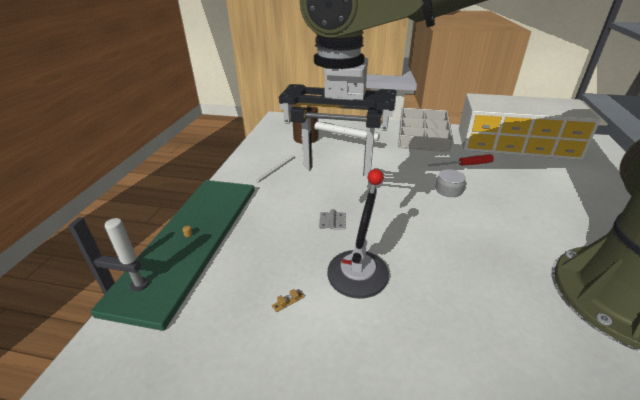

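The scene view shows the red knob at (328,117), the red turntable mark at (324,212), the base disc near (325,210), the ball catch at (378,265) and the chrome hinge at (235,250). In the side view the knob is at (376,177), the base disc at (358,273), the mark at (347,262) and the catch at (289,299).

```bash
python3 - <<'E'
from h import *
for n,mark in(('scene',(324,212)),('side',(347,262))):
    i=manip.camera_info(n); p=cv2.imread(f'pics/{n}0.png'); d=np.load(f'pics/{n}0.npy')
    b,g,r=[p[...,k].astype(int) for k in range(3)]
    H,W=d.shape; vv,uu=np.mgrid[:H,:W]
    f=200/np.tan(np.radians(i['fovy'])/2)
    P=np.stack([(uu-i['cx'])/f*d,(vv-i['cy'])/f*d,d],-1)@rot(i).T+i['eye']
    red=(r>120)&(g<70)&(b<70)&(d>0)
    box=(P[...,0]>300)&(P[...,0]<750)&(abs(P[...,1])<250)&(d>0)
    k=red&box&(P[...,2]>120)
    c=P[k]; s=np.linalg.lstsq(np.c_[2*c,np.ones(len(c))],(c**2).sum(1),rcond=None)[0]
    m=c.mean(0); v=m-i['eye']; print(n,'knob px',uu[k].mean(),vv[k].mean(),k.sum(),'surf mean',m,'+8.7 ray',m+8.7*v/np.linalg.norm(v),'fit',s[:3])
    k=red&box&(P[...,2]<80); print('mark',k.sum(),P[k].mean(0))
    k=box&(r>b+50)&(g>b+20)&(P[...,2]<40); 
    c=P[k];print('catch',k.sum(),c.mean(0),(c.min(0)+c.max(0))/2, c.max(0)-c.min(0), cv2.minAreaRect(c[:,:2].astype(np.float32)))
    # base disc rim: top z~20
    k=box&(abs(P[...,2]-20)<4)&(r<100)&(np.hypot(P[...,0]-P[k][:,0].mean(),0)<1e4)
    c=P[k]; c=c[(abs(c[:,1])<120)]
    print('disc',len(c),cv2.minEnclosingCircle(c[:,:2].astype(np.float32)),c.mean(0))
    q=cv2.resize(p[90:290,200:420] if n=='scene' else p[150:330,250:450],None,fx=3,fy=3,interpolation=cv2.INTER_CUBIC); cv2.imwrite(f'pics/{n}c.png',q[:600])
E
```

```text
scene knob px 331.7142857142857 114.85714285714286 7 surf mean [486.63848043  52.28511207 237.39373642] +8.7 ray [480.36491264  52.72460702 231.38214833] fit [486.58691031  52.63995799 237.55469023]
mark 0 [nan nan nan]
catch 176 [619.53550107 141.0841683    9.13653295] [614.02310206 140.64712241   8.74789634] [49.87700729 42.28773379 17.48847272] ((615.0499877929688, 136.91360473632812), (57.59941482543945, 18.5009765625), 47.449012756347656)
disc 745 ((502.2236022949219, 44.692134857177734), 52.366554260253906) [513.53514802  43.86301228  18.36010162]
side knob px 374.9593023255814 176.1453488372093 172 surf mean [479.86435847  56.71873692 234.56570537] +8.7 ray [480.17918128  49.27970206 230.06552238] fit [480.00582481  50.35215957 230.26650572]
mark 25 [520.9383622   47.3545074   30.83830734]
catch 239 [614.67367739 144.28369449   9.54798604] [614.03817923 141.99104491   9.52959342] [50.03392378 47.59191707 17.47546921] ((613.204833984375, 140.42652893066406), (58.41792678833008, 18.946571350097656), 43.13139724731445)
disc 771 ((497.6340637207031, 50.79742431640625), 53.8330078125) [496.30723117  64.04642292  18.82899886]<stdin>:13: RuntimeWarning: Mean of empty slice.
  ret = um.true_divide(
```

View pics/scenec.png

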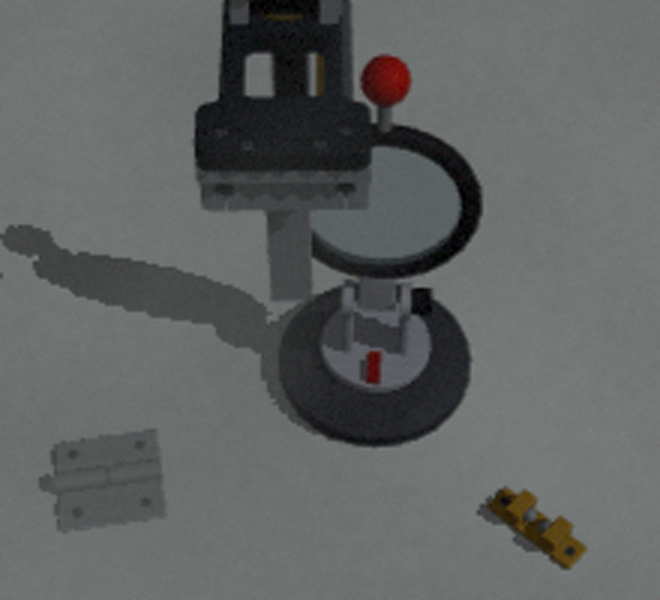

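The crop shows the knob centred at crop (386,80), the disc from x=280 to 470 and its bottom at y=445, the red mark at (373,367) and the catch centred near (537,528). The head leans slightly back and faces about world +x. Next I refine the pivot.

```bash
python3 - <<'E'
from h import *
from scipy.optimize import least_squares
A=[];K=[]
for n in('scene','side'):
    i=manip.camera_info(n); p=cv2.imread(f'pics/{n}0.png').astype(int); d=np.load(f'pics/{n}0.npy')
    H,W=d.shape; vv,uu=np.mgrid[:H,:W]; f=200/np.tan(np.radians(i['fovy'])/2)
    P=np.stack([(uu-i['cx'])/f*d,(vv-i['cy'])/f*d,d],-1)@rot(i).T+i['eye']
    k=(d>0)&(abs(P[...,2]-19)<6)&(np.hypot(P[...,0]-500,P[...,1]-48)<75)
    c=P[k][:,:2]; print(n,len(c),c.min(0),c.max(0))
    # outermost point per bearing sector
    a=np.degrees(np.arctan2(c[:,1]-48,c[:,0]-498))//8; rr=np.hypot(c[:,0]-498,c[:,1]-48)
    o=np.array([c[a==t][np.argmax(rr[a==t])] for t in np.unique(a)])
    s=least_squares(lambda q:np.hypot(o[:,0]-q[0],o[:,1]-q[1])-60,[498,48],loss='soft_l1'); print('disc centre R60',s.x)
    A.append(o)
    r=(p[...,2]>70)&(p[...,1]<.45*p[...,2])&(p[...,0]<.45*p[...,2])&(d>0)&(abs(P[...,0]-500)<60)&(abs(P[...,1]-48)<60)
    m=r&(P[...,2]<60); print('mark',m.sum(),P[m].mean(0))
    m=r&(P[...,2]>190); c=P[m]
    s=least_squares(lambda q:np.linalg.norm(c-q,axis=1)-13,c.mean(0)+13*(c.mean(0)-i['eye'])/1000,loss='soft_l1'); 
    m2=(uu[m].mean(),vv[m].mean()); print('knob',m.sum(),m2,s.x); ray=rot(i)@np.array([(m2[0]-i['cx'])/f,(m2[1]-i['cy'])/f,1]); K.append((np.array(i['eye']),ray/np.linalg.norm(ray)))
o=np.vstack(A); print(least_squares(lambda q:np.hypot(o[:,0]-q[0],o[:,1]-q[1])-q[2],[498,48,60],loss='soft_l1').x)
(e1,r1),(e2,r2)=K; t=np.linalg.lstsq(np.c_[r1,-r2],e2-e1,rcond=None)[0]; print('knob tri',e1+t[0]*r1,e2+t[1]*r2)
E
```

```text
scene 1269 [444.81179667 -10.92058458] [557.51414493 101.68536404]
disc centre R60 [498.83119082  47.14628102]
mark 31 [519.07419657  43.83064743  29.74364103]
knob 146 (np.float64(329.7191780821918), np.float64(115.6027397260274)) [480.07486403  47.87922962 227.27430264]
side 1246 [440.62211046  -7.77625242] [555.88478296 107.6449119 ]
disc centre R60 [498.49926503  48.3146647 ]
mark 23 [520.97927744  47.30198172  30.90058022]
knob 182 (np.float64(374.9945054945055), np.float64(176.45054945054946)) [480.00358891  48.72205772 229.02980758]
[498.70052951  47.78127377  57.21631976]
knob tri [480.14860829  49.74798976 229.65931661] [480.05456449  49.68719781 229.75309186]
```

Emit:
step_arm:
  series: [0,0,40,0,0,0,0,40,0,0,-20,10,0,-0.18,0,-20,10,0,-0.18,0,-20,10,0,-0.18,0,-10,10,0,-0.18,0,0,10,0,-0.18,0,0,0,0,-0.18,0,0,0,0,-0.18,0,0,0,0,-0.18,0,0,0,0,-0.13,0,0,0,0,0,0]

```text
clock: 1.6
eef_pos: [479.9, 50.0, 310.2]
eef_rot: [-3.142, 0.0, 0.002]
wrist_force: [0.0, -0.6, -0.5]
finger_gap: 93.9
finger_force: 0.0
```

Emit:
step_arm:
  series: [0,-1,-30,0,0,0,0,-30,0,0,0,0,-14,0,0,0,0,0,0,0.5,0,0,0,0,0.65,0,0,0,0,1,0,0,0,0,1,0,0,0,0,1]
  squeeze: 12

```text
clock: 2.6
eef_pos: [480.0, 49.0, 236.6]
eef_rot: [-3.142, -0.0, 0.001]
wrist_force: [-0.3, 0.4, -0.2]
finger_gap: 47.4
finger_force: 0.0
```

Emit:
step_arm:
  series: [0,0,0,0,1,0,0,0,0,1,0,0,0,0,1,0,0,0,0,1,0,0,0,0,1]

```text
clock: 3.22
eef_pos: [480.0, 48.3, 236.5]
eef_rot: [3.14, -0.0, 0.0]
wrist_force: [-0.2, -6.8, 1.1]
finger_gap: 25.3
finger_force: 12.0
```

Emit:
step_arm:
  series: [0,-1,0,0,1,9,0,0.8,0,1,9.7,0,0.3,0,1,8,0,-0.2,0,1,8,0,-0.6,0,1,8,0,-1,0,1,7.8,0,-1.4,0,1,7.8,0,-1.8,0,1,7.7,0,-2.1,0,1,0,0,0,0,1]

```text
clock: 4.47
eef_pos: [546.7, 47.8, 230.3]
eef_rot: [3.141, -0.001, 0.001]
wrist_force: [2.8, -3.6, -0.1]
finger_gap: 24.9
finger_force: 12.0
```

Emit:
step_arm:
  series: [7.5,0,-2.6,0,1,7.5,0,-2.9,0,1,7.2,0,-3.4,0,1,7.2,0,-3.6,0,1,6.9,0,-4,0,1,6.7,0,-4.3,0,1,6.5,0,-4.7,0,1,6.3,0,-5,0,1,5.5,0,-4.8,0,1,5,0,-5,0,1,0,0,0,0,1]

```text
clock: 5.85
eef_pos: [613.1, 48.4, 189.7]
eef_rot: [-3.141, -0.001, 0.001]
wrist_force: [5.7, 1.3, 1.7]
finger_gap: 24.9
finger_force: 12.0
```

```bash
python3 - <<'E'
from h import *
for n in('side',):
    i,p,d=shot(n,n+'1'); cv2.imwrite('pics/side1c.png',cv2.resize(p[100:330,200:480],None,fx=2.5,fy=2.5))
E
```

```text
(no output)
```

View pics/side1c.png

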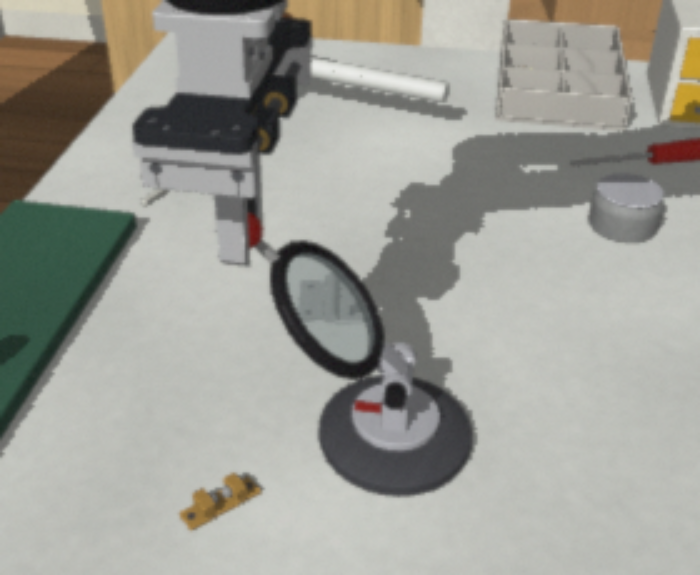

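The crop shows the head tipped to about 45°, with the knob still between the fingers at crop (253,230), the red mark pointing along +x at (368,407), and the catch undisturbed. Next I swivel by 0.68 rad towards the catch.

Emit:
step_arm:
  series: [-0.3,7.7,0,0.068,1,-0.8,7.7,0,0.068,1,-1.3,7.6,0,0.068,1,-1.8,7.5,0,0.068,1,-2.3,7.4,0,0.068,1,-2.8,7.2,0,0.068,1,-3.3,7,0,0.068,1,-3.8,6.7,0,0.068,1,-4.2,6.5,0,0.068,1,-4.6,6.2,0,0.068,1,0,0,0,0,1,0,0,0,0,1]

```text
clock: 7.4
eef_pos: [587.0, 119.5, 189.8]
eef_rot: [-3.141, 0.001, 0.679]
wrist_force: [-1.0, 1.4, 0.5]
finger_gap: 25.2
finger_force: 12.0
```

```bash
python3 - <<'E'
from h import *
i,p,d=shot('scene','scene2'); cv2.imwrite('pics/scene2c.png',cv2.resize(p[90:290,200:440],None,fx=3,fy=3))
E
```

```text
(no output)
```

View pics/scene2c.png

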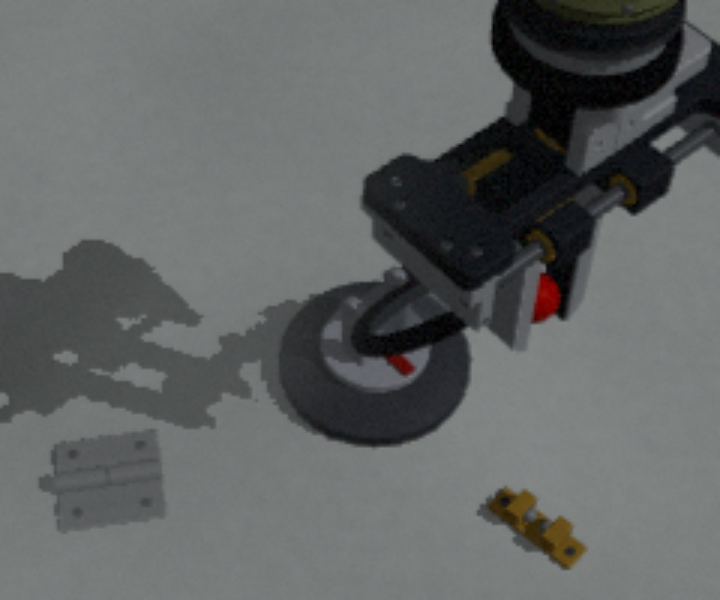

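The crop shows the knob between the fingers at (546,298), and the red mark at (400,363) now points towards the catch at (537,528), which hasn't moved. Now I release and lift.

Emit:
step_arm:
  series: [0,0,0,0,0,0,0,0,0,0,0,0,0,0,0,0,0,0,0,0,0,0,0,0,0,0,0,0,0,0,0,0,0,0,0,0,0,0,0,0]

```text
clock: 8.45
eef_pos: [587.1, 119.5, 190.2]
eef_rot: [-3.142, 0.0, 0.681]
wrist_force: [-0.7, 0.1, 0.3]
finger_gap: 93.8
finger_force: 0.0
```

Emit:
step_arm:
  series: [0,0,15,0,0,0,0,25,0,0,0,0,40,0,0,0,0,40,0,0,-40,-40,20,0,0,-50,-50,0,0,0,-50,-50,0,0,0,-20,-50,0,0,0,0,0,0,0,0]

```text
clock: 9.57
eef_pos: [437.7, -61.1, 331.7]
eef_rot: [3.14, -0.001, 0.677]
wrist_force: [-0.3, 0.8, 0.2]
finger_gap: 94.0
finger_force: 0.0
```

```bash
python3 - <<'E'
from h import *
from scipy.optimize import least_squares
for n in('scene','side'):
    i,p,d=shot(n,n+'3'); p=p.astype(int)
    H,W=d.shape; vv,uu=np.mgrid[:H,:W]; f=200/np.tan(np.radians(i['fovy'])/2)
    P=np.stack([(uu-i['cx'])/f*d,(vv-i['cy'])/f*d,d],-1)@rot(i).T+i['eye']
    r=(p[...,2]>70)&(p[...,1]<.45*p[...,2])&(p[...,0]<.45*p[...,2])&(d>0)&(abs(P[...,0]-560)<120)&(abs(P[...,1]-90)<100)
    m=r&(P[...,2]>120); c=P[m]
    s=least_squares(lambda q:np.linalg.norm(c-q,axis=1)-13,c.mean(0)+13*(c.mean(0)-i['eye'])/1000,loss='soft_l1').x
    v=s-[498.7,47.8,70]; print(n,'knob',s,'bearing',np.arctan2(v[1],v[0]),'tilt',np.arctan2(np.hypot(v[0],v[1]),v[2]))
    k=(d>0)&(p[...,2]>p[...,0]+50)&(p[...,1]>p[...,0]+20)&(P[...,2]<40)&(abs(P[...,0]-614)<60)&(abs(P[...,1]-140)<60)
    c=P[k];print('catch',(c.min(0)+c.max(0))/2)
    cv2.imwrite(f'pics/{n}3c.png',cv2.resize(cv2.imread(f'pics/{n}3.png')[60:320,180:460],None,fx=2.3,fy=2.3))
E
```

```text
scene knob [584.81028839 118.00799881 181.98237593] bearing 0.6840167433024592 tilt 0.7814617358856029
catch [614.4963928  140.50477893   8.85609981]
side knob [584.88535498 119.15140589 183.84824936] bearing 0.6915131597505764 tilt 0.7767148569775335
catch [614.25850917 144.3697019    9.80034229]
```

View pics/scene3c.png

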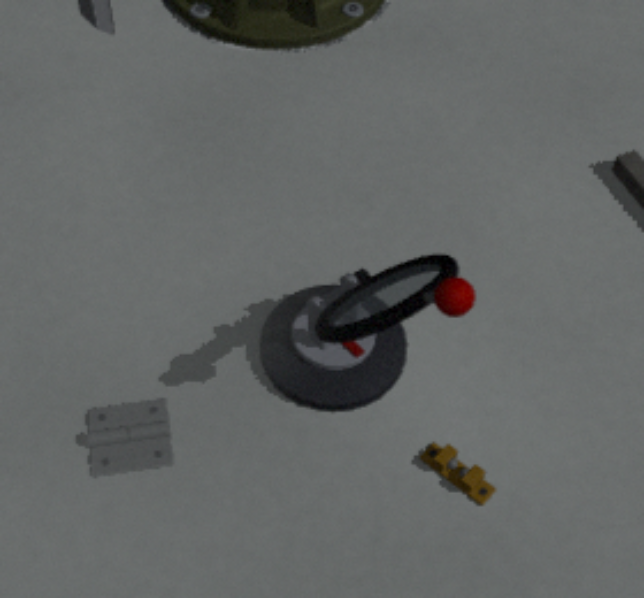

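The crop shows the head free with its knob at (455,297), leaning over towards the unmoved catch at (457,473), and the gripper clear. Tilt measures 0.78 rad, and the knob's bearing of 0.69 compares with about 0.68 to the catch. I'm handing in.

```bash
python3 -c "
from cell import manip
print(manip.sign_off())"
```

```text
the job is handed in; nothing more can be done
None
```

The magnifier now faces the ball catch and is tipped forward about 45° (measured 0.78 rad), the catch is where it lay, the gripper is clear, and the job is handed in; no verdict was returned.

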